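# Index the mug display stand to its next hole

### The job

Two swivel display stands stand on the gift shop counter. On the one that carries the mug, pull up the black spring plunger knob, turn the deck one hole anticlockwise (seen from above), and let the plunger snap fully home in that next hole; the mug must stay standing on the deck.

Things in the scene. Friction and masses are not known exactly. Their poses are not given: they have to be found in the camera images.
- mugstand_knob (a point): Centre of the mug stand's plunger knob: upright black cylinder 28 mm across, 28 mm tall, 110 mm out from the turning axis, 84 mm above the counter when seated (bushing 20 mm across below it, top at 65 mm; tab top 48 mm). Slides straight up at most 32 mm against a spring (5 N, 9 N fully up) that drives it down when let go. Its pin clears the ring once raised 24 mm; then the deck turns freely.
- mugstand_pivot (a point): On the vertical turning axis of the mug's stand, at counter level; x points to the starting hole. Fixed base 262 mm across; metal index ring, top at 38 mm, with 8 holes 45 degrees apart on a 110 mm radius, 13 mm wide, flaring to 34 mm along the circle: a pin let go within 12 mm of a hole slides in by itself. Round wooden deck 170 mm across, top at 50 mm.
- mugstand_deck (a joint): Turn of the mug stand's deck (with its knob) about the vertical axis, rad: 0 at the start, where the plunger sits in a hole; grows anticlockwise seen from above. The next hole anticlockwise is at 0.785 (45 degrees). It stays where it is left.
- mug_mid (a point): Centre (half-way up) of the plain white mug standing loose near the middle of its deck, 72 mm across, 75 mm tall, handle on the side away from the knob; z is its upright axis. The other stand is alike but carries a potted cactus figure and is not the one to turn.
Not all that is in view belongs to the job. What is shaped like the part that bears mug_mid but pink or purple is not meant.

How it is judged:
By the outcome, as a careful person would: the job done as asked, in the order asked, and still so for the second after the job is handed in, with the robot touching nothing.
It also fails if it takes over 37 s, if anything falls off the work surface, if the arm or the gripper's body presses on something with over 40 N, if the wrist force passes 120 N, or if a joint passes its speed limit or range.

### The arm

A 7-joint arm with a two-finger parallel gripper is mounted at the origin on the work surface. World frame = base frame: x ahead of the robot, y to its left, z up, the work surface at z = 0. Lengths are in m, angles in degrees, forces in N, time in s.
With the tool pointing down it reaches from about 0.425 to 0.875 m from the base axis. Payload 4.7 kg.
Tool frame: the origin (TCP) lies on the centre line of the jaws, within the pads' length; the fingertips stand 19 mm ahead of it and the grasp point (between the pads) is the TCP; z points along the fingers, y is the line along which they close (so a half turn about z gives the same grasp; the last joint's range is limited). The gripper opens to 87 mm and grips with 3 to 60 N. Pads are 19 mm wide; open, the fingers measure 117 mm over their backs; the gripper's body (75 mm by 190 mm) begins 51 mm behind the grasp point.
Start: joints at [66.526, 18.392, -4.016, 83.108, 1.295, 78.541, -3.26], TCP at [0.267, -0.593, 0.242] pointing down, gripper open.
Joint ranges: [-163.93, 163.93], [-17.29, 119.83], [-79.2, 71.16], [3.27, 140.29], [-89.18, 269.18], [5.43, 117.66], [-154.24, 154.24]. Speed limits (degrees/s): [147.25, 147.25, 180, 180, 180, 180, 180].

### API

Orientations are given as [roll, pitch, yaw] about the fixed x, y, z axes, in that order (R = Rz(yaw) Ry(pitch) Rx(roll)).
In Python, from cell import env, imaging gives the robot as it stands.
- The arm moves only by the shell command python3 -m crank 'ROWS' [OPENING] [FORCE]. ROWS is JSON, a list of rows, each an object of numbers: "x", "y", "z": the shift along the tool's x, y, z in m; "turn": the turn about the tool's z in rad. In form: [{"x": .., "y": .., "z": .., "turn": ..}, ...]. A call has 1 to 12 rows; each row is the pose to reach, as a shift and turn from the pose commanded when the call began, along the tool's axes at that moment; what a row does not reach only later rows make up. A row lasts 1/8 s, in which the tool goes at most 62.5 mm and 10.7 degrees, less where a joint would pass 70% of its speed; a pose out of reach is approached as far as the arm can. A call with a gripper value outside its range is refused whole. OPENING is the finger opening in m, from 0 to 0.087, set as the call begins (- or left out, the last holds). The fingers move at their own pace and stop on an object; FORCE is the grip in N (left out, the last holds). Time passes only in rows, so rows that repeat a pose let the fingers close. It gives the time, the measured TCP pose, the force, the opening and the grip force at its end, in the units of the state.
- env.get_obs(): the state, without advancing time (a new reading comes with each control period).
- imaging.read_camera(name): name is "scene" or "top" or "wrist"; returns the picture (400x640x3 uint8, red, green, blue); there is no depth.
- imaging.get_calibration(name): a dict with "camera_matrix" (3x3 intrinsics, pixels), "position" and "attitude" of the camera in the world. Camera axes: x right, y up, looking along -z (the intrinsics and any distortion apply to the point x, -y, -z); pixel columns grow to the right and rows downward; lengths in m; the calibration is good to about 2 mm. A picture is of the moment at which its call begins: read the wrist's pose just before it. get_calibration takes no time and is no camera call; for the wrist camera it gives the pose at the moment of the call.
- env.sign_off(): hands the job in; it is judged then, once.
The state is a dict: "time_s": time; "qpos": joint angles; "joint_velocities": joint speeds; "effort": joint torques, N m; "tool_pos": TCP position; "tool_rot": TCP orientation; "force": force on the tool from outside, world axes, zero at the start; "wrist_torque": the same for the moment, N m; "grip_width": finger opening in m; "grasp_force": force on a finger pad.
Only numpy, scipy, OpenCV 4.12 (cv2) and the standard library are available. Lean on these libraries where they do the work, as an engineer would, in place of code of your own. Each camera call takes 0.05 s, during which the arm holds its last target. There are 200 camera calls.

## Working session

There is one attempt and no reset: what is moved stays moved. The work goes in short steps, Python scripts to look and compute and a shell command to move; the robot and the scene stay as the last step left them, time stands still between calls to the robot, and variables do not carry over. Pictures are saved under pics/ and viewed, at most 10 in all, crops included, and the job is handed in when it is done.

```bash
mkdir -p pics
python3 - <<'E'
from cell import env, imaging
import cv2,numpy as np
o=env.get_obs(); print(o['time_s'],o['tool_pos'],o['tool_rot'],o['force'],o['grip_width'])
for n in ('scene','top'):
    c=imaging.get_calibration(n); print(n,c)
    cv2.imwrite(f'pics/{n}0.png',imaging.read_camera(n)[:,:,::-1])
E
```

```text
0.0 [ 0.2670632  -0.59204474  0.24047244] [-1.79892062e+02  6.82623707e-03  2.42868438e+01] [-0.34911544 -0.20100617 -0.40900093] 0.08690115179356614
scene {'camera_matrix': array([[495.07413655,   0.        , 313.97664583],
       [  0.        , 495.07413655, 206.42114377],
       [  0.        ,   0.        ,   1.        ]]), 'position': array([ 1.12365669, -0.44215839,  1.26236232]), 'attitude': array([31.54291225, -0.76974257, 67.11706129])}
top {'camera_matrix': array([[487.06581756,   0.        , 311.10288869],
       [  0.        , 487.06581756, 194.65822777],
       [  0.        ,   0.        ,   1.        ]]), 'position': array([ 0.41422731, -0.11665922,  1.53368908]), 'attitude': array([  2.32342234,  -1.01549874, -90.51617645])}
```

View pics/top0.png

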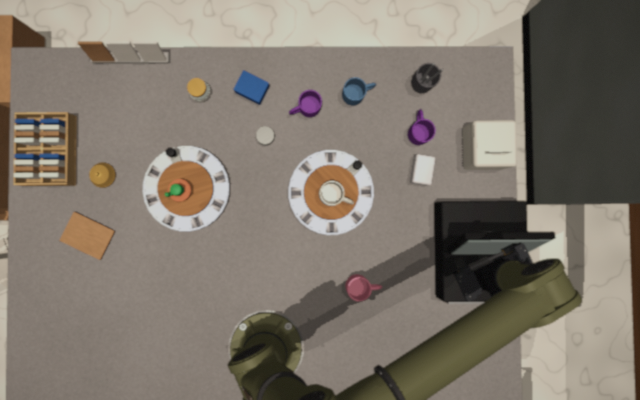

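View pics/scene0.png

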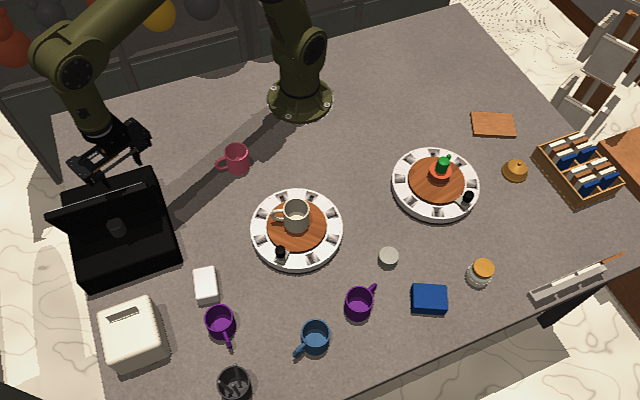

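The top view shows the mug's stand centred near (331,192) with its knob at (357,165). The cactus stand is at (186,188), knob (172,153). Mug-like items are white on the stand (331,192), purple (309,103) and (421,129), blue (355,91), and pink (358,288). Only the white one stands on a deck, so the right-hand stand is the one. I'll confirm that in a crop and measure it.

```bash
cat > h.py <<'E'
import numpy as np,cv2
from scipy.spatial.transform import Rotation as R
from cell import env,imaging
def ray(c,u,v):
    K=np.array(c['camera_matrix']);d=np.array([(u-K[0,2])/K[0,0],-(v-K[1,2])/K[1,1],-1])
    return np.array(c['position']),R.from_euler('xyz',c['attitude'],degrees=True).as_matrix()@d
def onz(c,u,v,z):
    p,d=ray(c,u,v);return p+d*(z-p[2])/d[2]
E
python3 - <<'E'
from h import *
ims={n:cv2.imread(f'pics/{n}0.png') for n in('top','scene')}
for n,(k,s) in {'top':((357,165),(331,192)),'scene':((280,253),(297,229))}.items():
    c=imaging.get_calibration(n);im=ims[n]
    m=(im.max(2)<45).astype(np.uint8); w=np.zeros_like(m);w[k[1]-14:k[1]+15,k[0]-14:k[0]+15]=1
    N,l,st,ce=cv2.connectedComponentsWithStats(m*w)
    i=1+np.argmax(st[1:,4]);print(n,'knob',st[i],ce[i],onz(c,*ce[i],.084),onz(c,*ce[i],.095))
    hsv=cv2.cvtColor(im,cv2.COLOR_BGR2HSV);m=((hsv[...,2]>165)&(hsv[...,1]<60)).astype(np.uint8)
    w=np.zeros_like(m);cv2.circle(w,s,56,1,-1);cs,_=cv2.findContours(m*w,0,1)
    q=max(cs,key=cv2.contourArea);e=cv2.fitEllipse(cv2.convexHull(q));print('ring',e,onz(c,*e[0],.034))
t=cv2.resize(ims['top'][140:245,275:390],None,fx=4,fy=4,interpolation=2);s=cv2.resize(ims['scene'][180:280,240:350],None,fx=4,fy=4,interpolation=2)[:400]
o=np.zeros((420,760,3),np.uint8);t=cv2.resize(t,(380,380));s=cv2.resize(s,(380,380));o[:380,:380]=t;o[:380,380:]=s;cv2.imwrite('pics/crop.png',o)
E
```

```text
top knob [358 162   2   2   2] [358.5 162.5] [ 0.56795366 -0.28560443  0.084     ] [ 0.56678721 -0.2843225   0.095     ]
ring ((330.73541259765625, 191.88059997558594), (85.21538543701172, 85.60258483886719), 120.38959503173828) [ 0.48291615 -0.20443971  0.034     ]
scene knob [272 242  13  17 107] [279.65420561 251.28037383] [ 0.55694806 -0.28426428  0.084     ] [ 0.56223828 -0.28573822  0.095     ]
ring ((296.1248474121094, 227.9364776611328), (81.11369323730469, 93.1390151977539), 87.9303970336914) [ 0.48197411 -0.20833856  0.034     ]
```

View pics/crop.png

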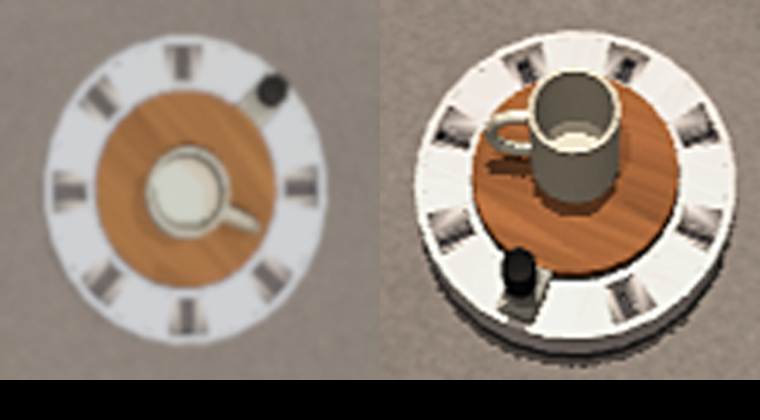

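The crop confirms it: the white mug is on the right-hand stand. Its knob is at world (0.559,-0.282), the pivot is at about (0.483,-0.205), and the next hole anticlockwise is near (0.593,-0.205). I'll hover above the knob with the jaws closing tangentially.

```bash
python3 -m crank '[{"x":0.05,"y":-0.02,"z":0,"turn":0.15},{"x":0.1,"y":-0.04,"z":0,"turn":0.3},{"x":0.15,"y":-0.06,"z":0,"turn":0.45},{"x":0.2,"y":-0.082,"z":0,"turn":0.6},{"x":0.25,"y":-0.103,"z":0,"turn":0.75},{"x":0.3,"y":-0.123,"z":0,"turn":0.9},{"x":0.35,"y":-0.144,"z":0,"turn":1.05},{"x":0.394,"y":-0.162,"z":0.02,"turn":1.21},{"x":0.394,"y":-0.162,"z":0.04,"turn":1.21},{"x":0.394,"y":-0.162,"z":0.04,"turn":1.21},{"x":0.394,"y":-0.162,"z":0.04,"turn":1.21},{"x":0.394,"y":-0.162,"z":0.04,"turn":1.21}]' 0.087 20
python3 - <<'E'
from h import *
c=imaging.get_calibration('wrist');im=imaging.read_camera('wrist')[:,:,::-1];cv2.imwrite('pics/w1.png',im)
np.save('c.npy',c,allow_pickle=True);print(c);o=env.get_obs();print(o['qpos'],o['tool_pos'],o['tool_rot'],o['force'])
E
```

```text
time_s: 1.6
tool_pos: [0.5594, -0.2845, 0.2027]
tool_rot: [-180.0, -0.1, -45.2]
force: [0.2, 0.0, -0.8]
grip_width: 0.0873
grasp_force: 0.0
{'camera_matrix': array([[320.4581516 ,   0.        , 320.62717542],
       [  0.        , 320.4581516 , 198.58597334],
       [  0.        ,   0.        ,   1.        ]]), 'position': array([ 0.61522689, -0.34016081,  0.34619215]), 'attitude': array([-1.64907847e+01, -2.44275855e-03, -1.35231415e+02])}
[  32.98413863   17.13612885  -10.40480957   89.41143621    3.21047547
   73.6474785  -113.0188828 ] [ 0.55955693 -0.2842276   0.20263116] [-1.79992243e+02 -9.91792840e-02 -4.51509796e+01] [ 0.34533635 -0.4321688  -0.56775299]
```

View pics/w1.png

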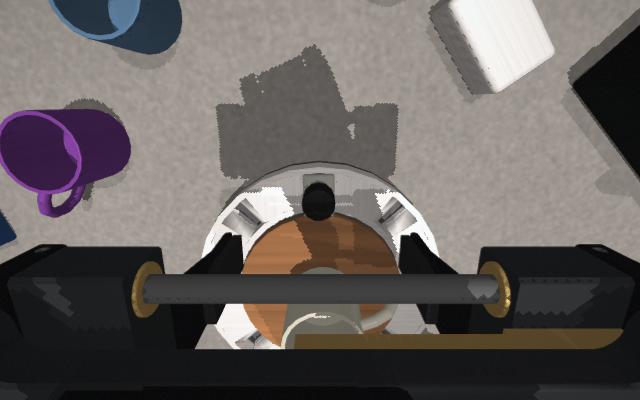

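The wrist view shows the knob, rows 182–221 and about column 318, over the wooden tab. The mug is behind the gripper bar with clearance on both sides.

Run:
```python
from h import *
c=np.load('c.npy',allow_pickle=True).item();im=cv2.imread('pics/w1.png')
m=(im.max(2)<35).astype(np.uint8);w=np.zeros_like(m);w[165:235,290:350]=1
N,l,st,ce=cv2.connectedComponentsWithStats(m*w);i=1+np.argmax(st[1:,4]);print(st[i],ce[i])
p=onz(c,*ce[i],.086);print(p, p[:2]-[.483,-.2045],np.linalg.norm(p[:2]-[.483,-.2045]))
a=np.radians(-45.15);x=np.array([np.cos(a),np.sin(a)]);y=np.array([np.sin(a),-np.cos(a)])
d=p[:2]-[.5595,-.2843];print(d@x,d@y)
```

```text
[302 183  33  38 981] [318.22120285 201.53924567]
[ 0.56058186 -0.28218751  0.086     ] [ 0.07758186 -0.07768751] 0.10979205138015831
-0.0007346748148353783 -0.0022568304118525135
```

```bash
python3 -m crank '[{"x":-0.001,"y":-0.002,"z":0.04,"turn":0},{"x":-0.001,"y":-0.002,"z":0.075,"turn":0},{"x":-0.001,"y":-0.002,"z":0.1,"turn":0},{"x":-0.001,"y":-0.002,"z":0.116,"turn":0},{"x":-0.001,"y":-0.002,"z":0.116,"turn":0},{"x":-0.001,"y":-0.002,"z":0.116,"turn":0}]' 0.087 30
python3 -m crank '[{"z":0},{"z":0},{"z":0},{"z":0},{"z":0},{"z":0},{"z":0},{"z":0}]' 0.01 30
```

```text
time_s: 2.4
tool_pos: [0.5614, -0.2812, 0.0869]
tool_rot: [-180.0, -0.1, -45.1]
force: [0.1, -0.7, -0.0]
grip_width: 0.0871
grasp_force: 0.0invalid input
```

```bash
python3 -m crank '[{"x":0,"y":0,"z":0,"turn":0},{"x":0,"y":0,"z":0,"turn":0},{"x":0,"y":0,"z":0,"turn":0},{"x":0,"y":0,"z":0,"turn":0},{"x":0,"y":0,"z":0,"turn":0},{"x":0,"y":0,"z":0,"turn":0},{"x":0,"y":0,"z":0,"turn":0},{"x":0,"y":0,"z":0,"turn":0}]' 0.01 30
```

```text
time_s: 3.4
tool_pos: [0.5605, -0.2808, 0.0855]
tool_rot: [180.0, 0.0, -45.0]
force: [-0.6, 0.0, -1.0]
grip_width: 0.0272
grasp_force: 30.0
```

Gripped, opening 27 mm. Next is a 28 mm lift.

```bash
python3 -m crank '[{"x":0,"y":0,"z":-0.006,"turn":0},{"x":0,"y":0,"z":-0.012,"turn":0},{"x":0,"y":0,"z":-0.018,"turn":0},{"x":0,"y":0,"z":-0.024,"turn":0},{"x":0,"y":0,"z":-0.028,"turn":0},{"x":0,"y":0,"z":-0.029,"turn":0},{"x":0,"y":0,"z":-0.029,"turn":0},{"x":0,"y":0,"z":-0.029,"turn":0}]' - 40
```

```text
time_s: 4.4
tool_pos: [0.5603, -0.2808, 0.1142]
tool_rot: [180.0, 0.0, -45.0]
force: [2.3, -2.8, -7.8]
grip_width: 0.0269
grasp_force: 40.0
```

```bash
python3 -m crank '[{"x":0,"y":-0.0019,"z":0,"turn":-0.0175},{"x":-0.0001,"y":-0.0048,"z":0,"turn":-0.0436},{"x":-0.0003,"y":-0.0086,"z":0,"turn":-0.0785},{"x":-0.0008,"y":-0.0134,"z":0,"turn":-0.1222},{"x":-0.0015,"y":-0.0182,"z":0,"turn":-0.1658},{"x":-0.0024,"y":-0.0229,"z":0,"turn":-0.2094},{"x":-0.0035,"y":-0.0275,"z":0,"turn":-0.2531},{"x":-0.0048,"y":-0.0322,"z":0,"turn":-0.2967},{"x":-0.0063,"y":-0.0367,"z":0,"turn":-0.3403},{"x":-0.0077,"y":-0.0403,"z":0,"turn":-0.3752},{"x":-0.0084,"y":-0.0421,"z":0,"turn":-0.3927},{"x":-0.0084,"y":-0.0421,"z":0,"turn":-0.3927}]' - 40
```

```text
time_s: 5.9
tool_pos: [0.5837, -0.2445, 0.1142]
tool_rot: [-180.0, 0.1, -22.5]
force: [-4.5, 1.9, -7.7]
grip_width: 0.0268
grasp_force: 40.0
```

```bash
python3 -m crank '[{"x":0,"y":-0.0019,"z":0,"turn":-0.0175},{"x":-0.0001,"y":-0.0048,"z":0,"turn":-0.0436},{"x":-0.0003,"y":-0.0086,"z":0,"turn":-0.0785},{"x":-0.0008,"y":-0.0134,"z":0,"turn":-0.1222},{"x":-0.0015,"y":-0.0182,"z":0,"turn":-0.1658},{"x":-0.0024,"y":-0.0229,"z":0,"turn":-0.2094},{"x":-0.0035,"y":-0.0275,"z":0,"turn":-0.2531},{"x":-0.0048,"y":-0.0322,"z":0,"turn":-0.2967},{"x":-0.0063,"y":-0.0367,"z":0,"turn":-0.3403},{"x":-0.0077,"y":-0.0403,"z":0,"turn":-0.3752},{"x":-0.0084,"y":-0.0421,"z":0,"turn":-0.3927},{"x":-0.0084,"y":-0.0421,"z":0,"turn":-0.3927}]' - 40
python3 - <<'E'
from h import *
im=imaging.read_camera('scene')[:,:,::-1];cv2.imwrite('pics/s2.png',cv2.resize(im[150:310,200:400],None,fx=3,fy=3,interpolation=2))
E
```

```text
time_s: 7.4
tool_pos: [0.5911, -0.2031, 0.1139]
tool_rot: [-180.0, 0.2, -0.1]
force: [-6.6, 0.7, -8.2]
grip_width: 0.0272
grasp_force: 40.0
```

View pics/s2.png

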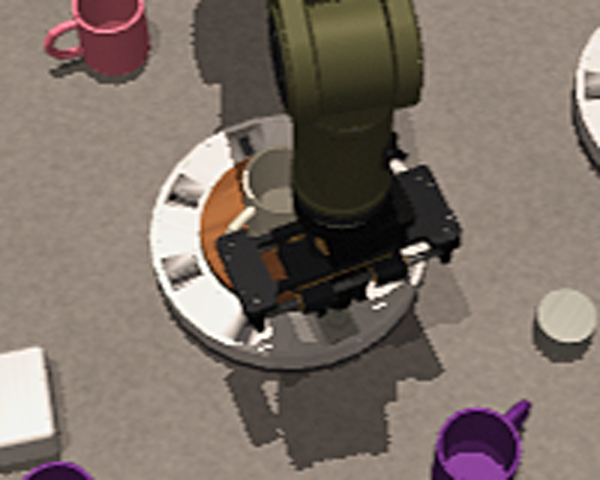

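The deck has turned 45° and the mug is still upright on it (about (275,185) in the crop). The knob is in the jaws over the next hole, within about 2 mm, so I'll release it and back off upward.

```bash
python3 -m crank '[{"x":0,"y":0,"z":0,"turn":0},{"x":0,"y":0,"z":0,"turn":0},{"x":0,"y":0,"z":0,"turn":0},{"x":0,"y":0,"z":0,"turn":0},{"x":0,"y":0,"z":0,"turn":0},{"x":0,"y":0,"z":0,"turn":0},{"x":0,"y":0,"z":0,"turn":0},{"x":0,"y":0,"z":0,"turn":0}]' 0.087 20
python3 -m crank '[{"x":0,"y":0,"z":-0.03,"turn":0},{"x":0,"y":0,"z":-0.07,"turn":0},{"x":0,"y":0,"z":-0.1,"turn":0},{"x":0,"y":0,"z":-0.1,"turn":0},{"x":0,"y":0,"z":-0.1,"turn":0}]'
python3 - <<'E'
from h import *
c=imaging.get_calibration('wrist');im=imaging.read_camera('wrist')[:,:,::-1];cv2.imwrite('pics/w3.png',im)
m=(im.max(2)<35).astype(np.uint8);w=np.zeros_like(m);w[165:235,290:350]=1
N,l,st,ce=cv2.connectedComponentsWithStats(m*w);i=1+np.argmax(st[1:,4]);print(st[i],ce[i],onz(c,*ce[i],.086),onz(c,*ce[i],.11),c['position'])
E
```

```text
time_s: 8.45
tool_pos: [0.5927, -0.2029, 0.1145]
tool_rot: [180.0, 0.0, -0.0]
force: [0.5, -0.5, -0.2]
grip_width: 0.0865
grasp_force: 0.0
time_s: 9.07
tool_pos: [0.5922, -0.2028, 0.2136]
tool_rot: [-180.0, 0.1, -0.0]
force: [0.1, -0.6, 0.1]
grip_width: 0.0872
grasp_force: 0.0
[306 179  31  36 902] [320.99778271 196.75831486] [ 0.59212478 -0.20317395  0.086     ] [ 0.59916388 -0.20316235  0.11      ] [ 0.67156759 -0.20304302  0.35686258]
```

View pics/w3.png

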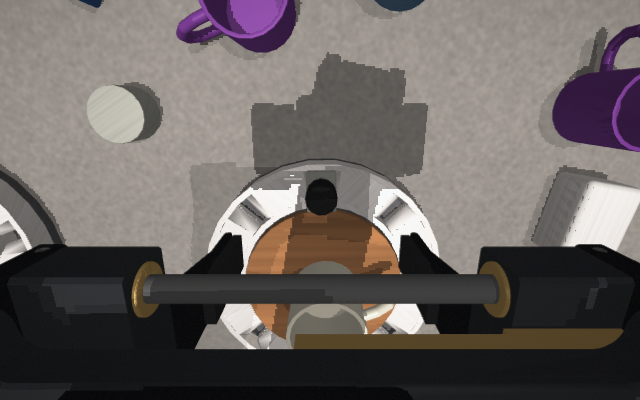

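The knob's image size (31 px, 31.7 px expected if seated) and its 110 mm radius fit the seated height, and the mug is upright. I'll move the arm clear and check once from the scene camera.

```bash
python3 -m crank '[{"x":0,"y":0.04,"z":-0.03,"turn":0},{"x":0,"y":0.09,"z":-0.06,"turn":0},{"x":0,"y":0.14,"z":-0.08,"turn":0},{"x":0,"y":0.19,"z":-0.08,"turn":0},{"x":0,"y":0.24,"z":-0.08,"turn":0},{"x":0,"y":0.24,"z":-0.08,"turn":0},{"x":0,"y":0.24,"z":-0.08,"turn":0},{"x":0,"y":0.24,"z":-0.08,"turn":0}]'
python3 - <<'E'
from h import *
out=[]
for n,(u,v) in {'scene':(297,229),'top':(331,180)}.items():
    im=imaging.read_camera(n)[:,:,::-1];out.append(cv2.resize(im[v-65:v+65,u-65:u+65],(390,390),interpolation=2))
    if n=='scene':
        c=imaging.get_calibration(n)
        K=c['camera_matrix'];Rm=R.from_euler('xyz',c['attitude'],degrees=True).as_matrix()
        for z in(.07,.098,.126):
            q=Rm.T@(np.array([.592,-.2035,z])-c['position']);u1=K[0,2]+K[0,0]*q[0]/-q[2];v1=K[1,2]+K[1,1]*q[1]/q[2];print(z,u1,v1,(u1-232)*3,(v1-164)*3)
cv2.imwrite('pics/f.png',np.hstack(out))
E
```

```text
time_s: 10.12
tool_pos: [0.5933, -0.4409, 0.2943]
tool_rot: [-179.9, 0.0, 0.1]
force: [0.1, 0.9, 1.3]
grip_width: 0.087
grasp_force: 0.0
0.07 312.8981644487106 254.11684178829546 242.69449334613176 270.3505253648864
0.098 313.02188827629476 249.40425715156846 243.06566482888428 256.2127714547054
0.126 313.1502490546371 244.5150531575931 243.45074716391122 241.54515947277926
```

View pics/f.png

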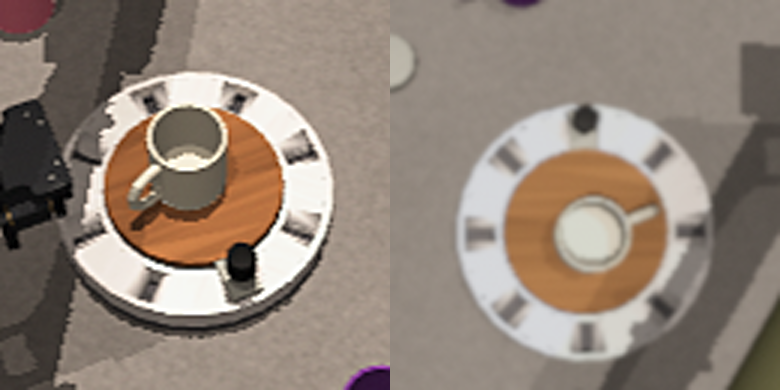

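The final view shows the knob seated over the next hole (241,262 in the left half), with the same low stance as at the start, and the mug upright on the deck. I'm handing in.

```bash
python3 -c "
from cell import env
print(env.sign_off())"
```

```text
the job is handed in; nothing more can be done
None
```

The mug stand's deck is turned one hole (45°) anticlockwise, the plunger looks fully home in that hole in the camera views, the mug is still upright on the deck, and the job is handed in at about 10 s of the 37 s allowed.

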